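# Put the puppet leg away under the cantilever tray

## Task

Put the puppet's lower leg (the wooden piece with the boot) away in the cantilever box: swing the top tray up and over by its handle until it rests fully open, lay the leg down flat in the wide near bay of the compartment underneath, then swing the tray back until it is fully home on the box. Move the tray slowly and let it down gently at both ends, lay the leg in rather than dropping it, and leave the forearm, the thread cone and the tape measure where they are.

Things in the scene. Friction and masses are not known exactly. Their poses are not given: they have to be found in the camera images.
- box: Grey steel box fixed to the bench, 158 (x) by 238 (y) by 66 mm high, walls 4 mm, floor 4 mm, covered by the tray when that is closed. Origin: centre of its underside; x points from the robot's side to the far side, y along its length, z up. A divider along y (49 mm up, x 21 to 25 mm) parts it into a wide empty near bay and a narrow far bay filled with bobbins 38 mm high.
- bay (a point): Centre of the wide near bay's floor, 27 mm nearer than the box's centre and 4 mm above its underside; axes as the box's. The bay runs from x = -75 to 21 mm and y = -115 to 115 mm in the box's frame, so 96 by 230 mm inside.
- tray_swing (a joint): Swing of the tray, rad: 0 closed, home on the box; 2.268 fully open, at its stop beyond the box's far side. The tray stays level; each of its points is, at value q, 85*(sin(q-1.134)+0.906) mm along box x and 85*(cos(q-1.134)-0.423) mm up from its closed place (open: 154 mm along, same height). 0.5 kg, lightly damped: below 1.134 it falls shut, above it falls open; it rests only at the ends.
- tray_grip (a point): Centre of the tray's handle, a black level bar 12 mm thick (box x), 112 long (box y), 14 high, on posts at its ends (88 mm clear between). Axes as the box's. Closed, it is over the box's centre, 128 mm above the box's underside. Bare-metal tray 158 by 238 by 30 mm, with odds and ends fixed in it, none above its rim; the rim and a thin partition under the bar are 32 mm below the bar's centre.
- leg_mid (a point): Middle of the puppet's lower leg, light wood, about 120 g, lying on its side: a round 26 mm shin with a boot at one end, L-shaped. On the shin's axis, 13 mm above its underside, near the centre of mass, good to grip across the shin. x along the shin to the sole, y to the boot's toe, z up. Shin and its brass eye reach x = -96 mm; boot x 30 to 65, y -17 to 43 mm, 26 mm high.
- forearm_mid (a point): Middle of the puppet's forearm, which stays where it is: same light wood, a round 26 mm shaft with a flat five-fingered hand at one end, about 190 mm long; the point is on the shaft's axis 13 mm up, x towards the fingers.
- thread: White thread cone standing on the bench, 60 mm in diameter, 110 mm high; origin at the centre of its underside. Stays where it is.
- tape: Yellow tape measure standing on the bench, 65 by 38 by 62 mm high; origin at the centre of its underside. Stays where it is.
There are look-alikes about, which are no part of the job. Leave any blue, pink or purple look-alike of the part that bears leg_mid alone.

How it is judged (in metres and radians):
On the way, in this order (a step that is already met when the one before it is completed fails the run):
1. the tray rests fully open (joint above 2.2 rad), let go (value of joint tray_swing above 2.2 rad and contact force between tray_swing and the fingers below 0.05 N), for 0.2 s.
2. the leg lies in the near bay, let go, with the tray still open (x of leg_mid in the frame of box between -0.07 and 0.016 m and y of leg_mid in the frame of box between -0.1 and 0.1 m and z of leg_mid in the frame of box below 0.032 m and angle between leg_mid's own x axis and vertical between 1.37 and 1.77 rad and linear speed of leg below 0.02 m/s and contact force between leg and the fingers below 0.05 N and value of joint tray_swing above 2.1 rad), for 0.2 s.
At the end, for the whole second after the job is handed in: The tray is closed (joint below 0.07 rad) and still; the leg lies at rest in the near bay: its middle inside the bay (box x -70 to 16 mm, y within 100 mm) and less than 32 mm above the box's underside, its shin level within 0.2 rad, let go (value of joint tray_swing below 0.07 rad and velocity of joint tray_swing below 0.05 rad/s and x of leg_mid in the frame of box between -0.07 and 0.016 m and y of leg_mid in the frame of box between -0.1 and 0.1 m and z of leg_mid in the frame of box below 0.032 m and angle between leg_mid's own x axis and vertical between 1.37 and 1.77 rad and linear speed of leg below 0.02 m/s and contact force between leg and the fingers below 0.05 N); the robot touches nothing.
It fails at once if the tray falls or is flung (joint faster than 3 rad/s, 0.25 m/s at the handle) (velocity of joint tray_swing above 3 rad/s or velocity of joint tray_swing below -3 rad/s).
It fails at once if the leg is dropped (faster than 0.7 m/s while not held, a fall of 25 mm) (linear speed of leg above 0.7 m/s and contact force between leg and the fingers below 0.02 N).
It fails at once if the forearm is disturbed (moved 20 mm) (distance of forearm_mid from where it was at the start of the episode above 0.02 m).
It fails at once if the thread cone is disturbed (moved 20 mm) (distance of thread from where it was at the start of the episode above 0.02 m).
It fails at once if the tape measure is disturbed (moved 20 mm) (distance of tape from where it was at the start of the episode above 0.02 m).
It also fails if it takes over 72 s, if anything falls off the work surface, if the arm or the gripper's body presses on something with over 40 N, if the wrist force passes 120 N, or if a joint passes its speed limit or range.

## Robot

A 6-joint arm with a two-finger parallel gripper is mounted at the origin on the work surface. World frame = base frame: x ahead of the robot, y to its left, z up, the work surface at z = 0. Lengths are in mm, angles in rad, forces in N, time in s.
With the tool pointing down it reaches from about 350 to 925 mm from the base axis. Payload 6.4 kg.
Tool frame: the origin (TCP) lies at the very end of the fingers, on their centre line; the grasp point (between the pads) lies 19 mm behind it (env.tcp_to_grasp is the distance from the TCP to the grasp point, in mm); z points along the fingers, y is the direction in which the jaws open and shut (so a half turn about z gives the same grasp; the last joint's range is limited). The gripper opens to 94 mm and grips with 3 to 60 N. Pads are 16 mm wide; open, the fingers measure 119 mm over their backs; the gripper's body (75 mm by 177 mm) begins 78 mm behind the grasp point.
Start: joints at [-1.453, 0.245, 1.558, -0, 1.339, -0.174], TCP at [186.994, -622.533, 205.455] pointing down, gripper open.
Joint ranges: [-3.13, 3.13], [-1.02, 2.26], [0.13, 2.54], [-0.95, 4.09], [0.21, 2.88], [-2.74, 2.74]. Speed limits (rad/s): [2.57, 2.57, 3.14, 3.14, 3.14, 3.14].

## Interface

Orientations are given as a rotation vector (axis times angle).
In Python, from workcell import env gives the robot as it stands. The module is installed in compiled form; this text tells all that it offers.
- The arm moves only by the tool carry_out, never from a script. Its argument "plan" is one flat list of numbers, 4 for each row, row after row: the shift along the world's x, y, z in cm, then the turn about the world's z in rad. In form: [x, y, z, spin, x, y, z, spin, ...]. A call has 1 to 10 rows; each row is the pose to reach, as a shift and turn from the pose measured when the call began; what a row does not reach only later rows make up. A row lasts 1/10 s, in which the tool goes at most 50 mm and 8.59 degrees, less where a joint would pass 70% of its speed; a pose out of reach is approached as far as the arm can. A call with a gripper value outside its range is refused whole. "claw" is the closure, from 0 (fully open) to 1 (shut), set as the call begins (left out, the last holds). The fingers move at their own pace and stop on an object; "grip_force" is the grip in N (left out, the last holds). Time passes only in rows, so rows that repeat a pose let the fingers close. It gives the time, the measured TCP pose, the force and the opening at its end, in the units of the state.
- env.sense(): the state, without advancing time (a new reading comes with each control period).
- env.grab_frame(name): name is "scene" or "top"; returns a dict with "img" (400x640x3 uint8, red, green, blue), "depth" (400x640 float32, mm along the optical axis (not along the pixel's ray), 0 where there is no reading), "mtx" (3x3 intrinsics, pixels), "view" (4x4, takes a point from world to camera coordinates). Camera axes: x right, y up, looking along -z (the intrinsics and any distortion apply to the point x, -y, -z); pixel columns grow to the right and rows downward; lengths in mm; the calibration is good to about 2 mm. A picture is of the moment at which its call begins.
- env.finish_job(): hands the job in, once; it reports no verdict.
The state is a dict: "time": time; "qpos": joint angles; "joint_vel": joint speeds; "joint_efforts": joint torques, N m; "position": TCP position; "orientation": TCP orientation; "ft_force": force on the tool from outside, world axes, zero at the start; "wrist_torque": the same for the moment, N m; "width": opening from 0.0 (shut) to 1.0 (fully open).
Only numpy, scipy, OpenCV 4.12 (cv2) and the standard library are available. Lean on these libraries where they do the work, as an engineer would, in place of code of your own. Each camera call takes 0.05 s, during which the arm holds its last target.

## Working session

There is one attempt and no reset: what is moved stays moved. The work goes in short steps, Python scripts to look and compute and a tool call to move; the robot and the scene stay as the last step left them, time stands still between calls to the robot, and variables do not carry over. Pictures are saved under pics/ and viewed, and the job is handed in when it is done.

Besides the shell and the picture viewer there is one more tool, called after "Emit:" by a JSON object that holds its "op" and its "data". carry_out: Moves the arm, as the interface text tells. Its arguments: {"type":"object","properties":{"plan":{"type":"array","items":{"type":"number"}},"claw":{"type":"number"},"grip_force":{"type":"number"}},"required":["plan"]}

```bash
mkdir -p pics
cat > h.py <<'E'
from workcell import env
import numpy as np, cv2
def grab(n):
    f=env.grab_frame(n); return f
def save(f,name): cv2.imwrite('pics/'+name,cv2.cvtColor(f['img'],cv2.COLOR_RGB2BGR))
def cloud(f):
    d=f['depth'];K=f['mtx'];h,w=d.shape
    u,v=np.meshgrid(np.arange(w),np.arange(h))
    x=(u-K[0,2])/K[0,0]*d; y=(v-K[1,2])/K[1,1]*d
    P=np.stack([x,-y,-d,np.ones_like(d)],-1)
    return (P@np.linalg.inv(f['view']).T)[...,:3]
E
python3 - <<'E'
from h import *
print(env.sense())
for n in('scene','top'):
    f=grab(n);save(f,n+'0.png');print(f['mtx'],f['view'],f.keys())
    np.savez(n+'0.npz',**{k:f[k] for k in('img','depth','mtx','view')})
E
```

```text
{'time': 0.0, 'qpos': array([-1.45311155e+00,  2.45782104e-01,  1.55896825e+00,  2.35667163e-05,
        1.33868349e+00, -1.74125964e-01]), 'joint_vel': array([ 0.00062576, -0.00055983, -0.00025813,  0.00144198, -0.00034218,
        0.0020536 ]), 'joint_efforts': array([ 2.01063986e-04, -4.15826547e+01, -3.14608669e+01,  6.84883562e-02,
        3.30642436e-02, -1.35746873e-04]), 'position': array([ 186.92340061, -621.94014601,  204.39040264]), 'orientation': array([-3.10639321e+00, -4.56474686e-01, -1.17541655e-04]), 'ft_force': array([ 0.19058083,  0.10390809, -0.25149057]), 'wrist_torque': array([-0.01490742,  0.02235923,  0.04467104]), 'width': 0.9984971257756138}
[[387.58768745   0.         319.85407138]
 [  0.         387.58768745 203.28464284]
 [  0.           0.           1.        ]] [[-3.28603513e-01  9.44463145e-01  3.01652956e-03  2.12944662e+02]
 [-6.94463877e-01 -2.43784389e-01  6.76970528e-01  2.34328828e+02]
 [ 6.40109096e-01  2.20360023e-01  7.36003944e-01 -1.51040614e+03]
 [ 0.00000000e+00  0.00000000e+00  0.00000000e+00  1.00000000e+00]] dict_keys(['img', 'depth', 'mtx', 'view'])
[[421.20326025   0.         313.16586349]
 [  0.         421.20326025 206.07332452]
 [  0.           0.           1.        ]] [[ 3.00824575e-03 -9.99990040e-01 -3.29696219e-03 -9.11572196e+01]
 [ 9.93373165e-01  2.60950220e-03  1.14904074e-01 -4.28516841e+02]
 [-1.14894326e-01 -3.62077345e-03  9.93371121e-01 -1.50227701e+03]
 [ 0.00000000e+00  0.00000000e+00  0.00000000e+00  1.00000000e+00]] dict_keys(['img', 'depth', 'mtx', 'view'])
```

View pics/scene0.png

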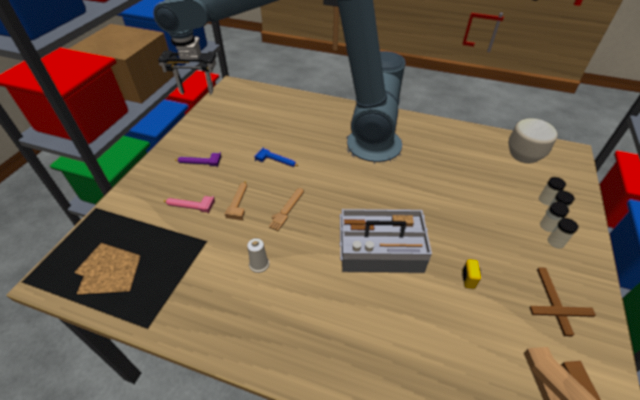

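View pics/top0.png

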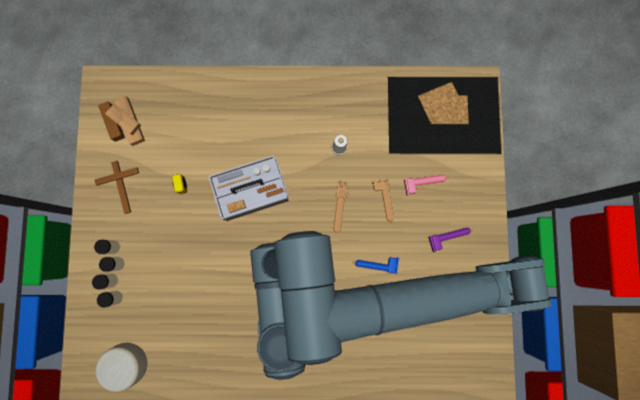

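The top view shows the box at about (250,188), the wooden leg at (384,200) with its boot at the far end, the forearm at (341,205), the cone at (340,144) and the tape at (179,183). Next I measure them.

Run:
```python
from h import *
def rect(P,m):
    p=P[m][:,:2].astype(np.float32); r=cv2.minAreaRect(p); return np.round(r[0],1),np.round(r[1],1),round(r[2],2),len(p)
for n in('top','scene'):
    f=dict(np.load(n+'0.npz'));P=cloud(f);v,u=np.mgrid[0:400,0:640];z=P[...,2]
    print(n,'table z',np.median(z[(z>-20)&(z<20)]))
    R=dict(top=dict(box=(200,300,145,230),leg=(365,400,172,228),fore=(325,355,172,240),thr=(325,355,125,160),tape=(165,195,168,200)),
     scene=dict(box=(330,440,200,280),leg=(220,252,175,225),fore=(262,310,180,235),thr=(240,275,230,275),tape=(455,490,250,295)))[n]
    for k,(a,b,c,d) in R.items():
        s=(u>=a)&(u<b)&(v>=c)&(v<d)&(f['depth']>0)
        lo=dict(box=80,leg=10,fore=10,thr=20,tape=30)[k]
        m=s&(z>lo)&(z<200)
        print(k,rect(P,m),'zmax',np.percentile(z[m],[50,95,99]).round(1))
        if k=='box':
            m=s&(z>115);print(' handle',rect(P,m),z[m].mean()); 
            m=s&(z>85)&(z<103);print(' rim',rect(P,m),cv2.boxPoints(cv2.minAreaRect(P[m][:,:2].astype(np.float32))).round(0).tolist())
        if k in('leg','fore'):
            p=P[m];print(p[:,:2].mean(0).round(1))
f=dict(np.load('top0.npz'))
def crop(f,a,b,c,d,s,nm): cv2.imwrite(nm,cv2.resize(f['img'][c:d,a:b,::-1],None,fx=s,fy=s,interpolation=cv2.INTER_CUBIC))
crop(f,190,420,110,250,3.4,'pics/c0.png')
```

```text
top table z 1.6205921366114353
box (array([486.8, 138.3]), array([160.5, 249.5]), 18.56, 1169) zmax [ 91.3 135.2 139.1]
 handle (array([486.8, 137.5]), array([ 13.3, 112.2]), 18.52, 133) 133.9180157361626
 rim (array([487.1, 137.5]), array([160.5, 247.9]), 18.56, 753) [[372.0, 229.0], [450.0, -6.0], [603.0, 46.0], [524.0, 280.0]]
leg (array([ 442.4, -348.3]), array([166.5,  57.9]), 10.17, 388) zmax [25.3 31.5 33.5]
[ 461.5 -350.7]
fore (array([ 442.8, -187.6]), array([214.6,  68.3]), 0.99, 397) zmax [21.2 29.7 32.6]
[ 432.3 -186.9]
thr (array([ 649.2, -184. ]), array([47.8, 46.1]), 11.93, 189) zmax [ 92.2 102.3 103.9]
tape (array([506.4, 393.8]), array([66.6, 39.1]), 9.82, 213) zmax [60.7 67.6 69.5]
scene table z -1.3145715223378147
box (array([490.7, 136.4]), array([164.7, 249.5]), 18.45, 1900) zmax [ 89.  131.8 134.5]
 handle (array([493.7, 137.4]), array([ 16.2, 111.6]), 16.56, 226) 129.22893834942099
 rim (array([491.2, 136.5]), array([164.6, 246.1]), 18.14, 1119) [[375.0, 228.0], [451.0, -6.0], [608.0, 45.0], [531.0, 279.0]]
leg (array([ 453. , -350.1]), array([161.2,  59.9]), 11.59, 384) zmax [21.9 25.9 27.4]
[ 478.6 -347.1]
fore (array([ 435.5, -193. ]), array([ 44.3, 185. ]), 84.61, 377) zmax [17.3 25.2 26.7]
[ 443.1 -185.8]
thr (array([ 659.8, -183.6]), array([46.5, 47. ]), 8.64, 441) zmax [ 73.8  97.8 105.8]
tape (array([512. , 394.2]), array([65.2, 39.2]), 11.01, 378) zmax [57.6 62.7 63.8]
```

View pics/c0.png

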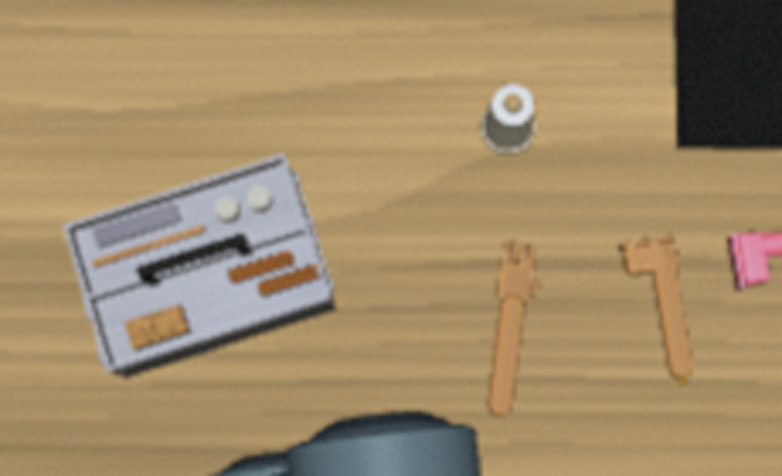

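Emit:
{"op": "carry_out", "data": {"plan": [5,5,0,0.14,10,10,0,0.28,14,14,0,0.42,18,18,0,0.56,22,22,0,0.7,26,26,0,0.8,30,30,0,0.8,31,32,0,0.8,31,32,0,0.8], "claw": 0.3, "grip_force": 20}}

```text
time: 1.0
position: [497.9, -299.9, 204.1]
orientation: [-2.683, -1.631, 0.001]
ft_force: [0.3, 0.6, -0.4]
width: 0.698
```

Run:
```python
from h import *
s=env.sense();print(s['time'],s['position'],s['orientation'],s['qpos'],s['width'])
```

```text
1.0 [ 497.93817547 -299.85636536  204.12765868] [-2.68277767e+00 -1.63057847e+00  1.12796277e-03] [-7.36945859e-01  8.86264542e-02  1.73708359e+00 -8.07488080e-05
  1.31815069e+00 -2.58391874e-01] 0.6980427743611545
```

Emit:
{"op": "carry_out", "data": {"plan": [0,5,0,0.14,0,10,0,0.28,0,15,0,0.42,0,20,0,0.56,-0.4,25,0,0.7,-0.6,30,0,0.8,-0.8,35,0,0.8,-0.8,40,0,0.8,-0.8,43.7,0,0.8,-0.8,43.7,0,0.8]}}

```text
time: 2.0
position: [489.0, 140.9, 203.7]
orientation: [-1.828, -2.552, 0.002]
ft_force: [-0.8, -0.4, 0.0]
width: 0.699
```

Run:
```python
from h import *
s=env.sense();print(s['time'],s['position'],s['qpos'][0]-s['qpos'][5])
f=grab('scene');save(f,'s1.png')
cv2.imwrite('pics/s1c.png',cv2.resize(f['img'][140:290,310:460,::-1],None,fx=4,fy=4,interpolation=cv2.INTER_CUBIC))
# project TCP
for n in('scene','top'):
    f=grab(n);p=np.append(s['position'],1);c=f['view']@p;print(n,f['mtx']@(np.array([c[0],-c[1],-c[2]])/-c[2]))
    np.savez(n+'1.npz',**f)
```

```text
2.0 [488.97453639 140.90243818 203.74538095] 0.3275915230035715
scene [390.76585148 203.92014222   1.        ]
top [241.36207899 180.924756     1.        ]
```

View pics/s1c.png

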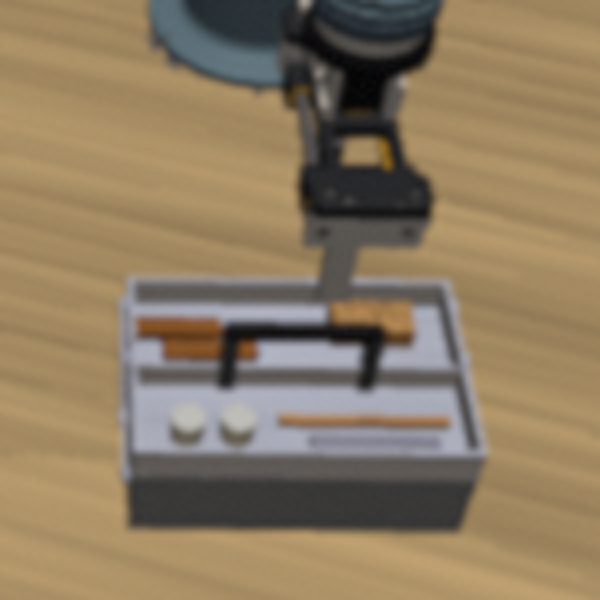

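Emit:
{"op": "carry_out", "data": {"plan": [0,-0.3,-2,0,0,-0.3,-4,0,0,-0.3,-5.5,0,0,-0.3,-7,0,0,-0.3,-8,0,0,-0.3,-9,0,0,-0.3,-9.4,0,0,-0.3,-9.4,0]}}

```text
time: 2.95
position: [489.5, 133.6, 109.3]
orientation: [-1.836, -2.546, 0.004]
ft_force: [-0.0, -0.4, 0.1]
width: 0.702
```

Run:
```python
from h import *
f=grab('scene')
cv2.imwrite('pics/s2c.png',cv2.resize(f['img'][180:280,330:440,::-1],None,fx=5,fy=5,interpolation=cv2.INTER_CUBIC))
```

```text
(no output)
```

View pics/s2c.png

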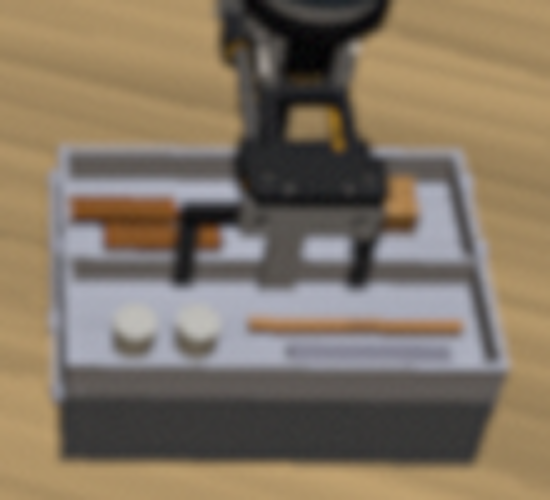

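The scene view shows the far finger in front of the handle bar, at about (280,260) in the crop, midway between the posts. Now I close on the bar.

Emit:
{"op": "carry_out", "data": {"plan": [0,0,0,0,0,0,0,0,0,0,0,0,0,0,0,0,0,0,0,0,0,0,0,0], "claw": 1, "grip_force": 20}}

```text
time: 3.6
position: [489.9, 133.7, 110.0]
orientation: [-1.836, -2.547, 0.003]
ft_force: [0.1, -0.6, 0.0]
width: 0.226
```

Emit:
{"op": "carry_out", "data": {"plan": [0,0,0,0,0,0,0,0,0,0,0,0]}}

```text
time: 3.9
position: [490.1, 133.8, 110.0]
orientation: [-1.836, -2.547, 0.003]
ft_force: [0.4, -0.1, -0.7]
width: 0.127
```

```bash
cat > arc.py <<'E'
import numpy as np
a=0.324
def dh(q): return 8.5*(np.sin(q-1.134)+.906),8.5*(np.cos(q-1.134)-.423)
def rows(q0,qs):
    d0,h0=dh(q0)
    for q in qs:
        d,h=dh(q);print(round(q,3),[round(float(t),2) for t in ((d-d0)*np.cos(a),(d-d0)*np.sin(a),h-h0)])
E
python3 -c "
from arc import *
rows(0,[.03,.08,.15,.23,.31,.39,.47,.55,.6,.6])"
```

```text
0.03 [0.11, 0.04, 0.23]
0.08 [0.3, 0.1, 0.6]
0.15 [0.59, 0.2, 1.11]
0.23 [0.97, 0.33, 1.66]
0.31 [1.39, 0.47, 2.18]
0.39 [1.84, 0.62, 2.66]
0.47 [2.34, 0.78, 3.1]
0.55 [2.86, 0.96, 3.5]
0.6 [3.2, 1.07, 3.72]
0.6 [3.2, 1.07, 3.72]
```

Emit:
{"op": "carry_out", "data": {"plan": [0.1,0.04,0.23,0,0.3,0.1,0.6,0,0.6,0.2,1.1,0,0.97,0.33,1.66,0,1.4,0.47,2.18,0,1.84,0.62,2.66,0,2.34,0.78,3.1,0,2.86,0.96,3.5,0,3.2,1.07,3.72,0,3.2,1.07,3.72,0], "grip_force": 30}}

```text
time: 4.9
position: [522.8, 144.7, 147.7]
orientation: [-1.837, -2.548, 0.001]
ft_force: [0.8, -0.5, -5.9]
width: 0.122
```

Run:
```python
from arc import *
from h import env
s=env.sense();p=s['position'];print(s['time'],p,s['ft_force'],s['width'])
dx=(p-[490.1,133.8,110])/10;print('d',dx[0]*np.cos(a)+dx[1]*np.sin(a),'lat',-dx[0]*np.sin(a)+dx[1]*np.cos(a),'h',dx[2],dh(.6))
for q in(.56,.58,.6): print(q,dh(q))
rows(.59,[.65,.73,.81,.89,.97,1.05,1.13,1.21,1.25,1.25])
```

```text
4.9 [522.80837618 144.73544033 147.68894232] [ 0.8219504  -0.45240369 -5.92611923] 0.12194106752926676
d 3.448796246824689 lat -0.004660597753534779 h 3.7688942322429453 (np.float64(3.3746656138104454), np.float64(3.721113340806924))
0.56 (np.float64(3.085539723868427), np.float64(3.542253598958952))
0.58 (np.float64(3.229208340319046), np.float64(3.6331291475222227))
0.6 (np.float64(3.3746656138104454), np.float64(3.721113340806924))
0.65 [0.42, 0.14, 0.25]
0.73 [1.0, 0.34, 0.54]
0.81 [1.61, 0.54, 0.78]
0.89 [2.22, 0.75, 0.98]
0.97 [2.85, 0.96, 1.11]
1.05 [3.49, 1.17, 1.2]
1.13 [4.14, 1.39, 1.23]
1.21 [4.78, 1.61, 1.2]
1.25 [5.1, 1.71, 1.17]
1.25 [5.1, 1.71, 1.17]
```

Emit:
{"op": "carry_out", "data": {"plan": [0.28,0.09,0.17,0,0.86,0.29,0.46,0,1.47,0.49,0.7,0,2.08,0.7,0.9,0,2.71,0.91,1.03,0,3.35,1.12,1.12,0,4.0,1.34,1.15,0,4.64,1.56,1.12,0,4.96,1.66,1.09,0,4.96,1.66,1.09,0]}}

```text
time: 5.9
position: [573.0, 161.5, 158.5]
orientation: [-1.837, -2.548, 0.001]
ft_force: [0.6, -1.2, -6.9]
width: 0.124
```

```bash
cat > st.py <<'E'
from arc import *
from h import env
s=env.sense();p=s['position'];print(s['time'],p,s['ft_force'],s['width'])
dx=(p-[490.1,133.8,110])/10;d=dx[0]*np.cos(a)+dx[1]*np.sin(a);print('d',d,'lat',-dx[0]*np.sin(a)+dx[1]*np.cos(a),'h',dx[2])
q=1.134+np.arcsin(np.clip(d/8.5-.906,-1,1));print('q',q,dh(q))
E
python3 - <<'E'
from st import *
rows(q,q+np.array([.04,.12,.2,.28,.36,.44,.52,.58,.6,.6]))
E
```

```text
5.9 [572.95516863 161.46573626 158.49417186] [ 0.55112562 -1.24657635 -6.86624267] 0.12403902589897835
d 8.735186864262511 lat -0.015157645605150538 h 4.84941718642813
q 1.2559712453654723 (np.float64(8.735186864262511), np.float64(4.841351162002733))
1.296 [0.32, 0.11, -0.05]
1.376 [0.95, 0.32, -0.18]
1.456 [1.57, 0.53, -0.37]
1.536 [2.17, 0.73, -0.61]
1.616 [2.75, 0.93, -0.91]
1.696 [3.31, 1.11, -1.24]
1.776 [3.84, 1.29, -1.63]
1.836 [4.22, 1.42, -1.95]
1.856 [4.34, 1.46, -2.06]
1.856 [4.34, 1.46, -2.06]
```

Emit:
{"op": "carry_out", "data": {"plan": [0.32,0.11,-0.05,0,0.95,0.32,-0.18,0,1.57,0.53,-0.37,0,2.17,0.73,-0.61,0,2.75,0.93,-0.91,0,3.31,1.11,-1.24,0,3.84,1.29,-1.63,0,4.22,1.42,-1.95,0,4.34,1.46,-2.06,0,4.34,1.46,-2.06,0]}}

```text
time: 6.9
position: [616.6, 176.1, 137.8]
orientation: [-1.837, -2.548, 0.001]
ft_force: [0.5, -3.1, -5.0]
width: 0.123
```

Run:
```python
from st import *
rows(q,[1.92,1.98,2.04,2.1,2.15,2.19,2.22,2.25,2.268,2.268])
```

```text
6.9 [616.62447708 176.05141506 137.77553882] [ 0.45075133 -3.13194146 -5.04972728] 0.12304025701206123
d 13.339255475821847 lat -0.022740056250565743 h 2.7775538819307313
q 1.8592521739418428 (np.float64(13.339255475821847), np.float64(2.7653234678667955))
1.92 [0.36, 0.12, -0.35]
1.98 [0.69, 0.23, -0.73]
2.04 [1.0, 0.33, -1.12]
2.1 [1.28, 0.43, -1.53]
2.15 [1.5, 0.51, -1.88]
2.19 [1.67, 0.56, -2.18]
2.22 [1.78, 0.6, -2.4]
2.25 [1.89, 0.64, -2.63]
2.268 [1.96, 0.66, -2.76]
2.268 [1.96, 0.66, -2.76]
```

Emit:
{"op": "carry_out", "data": {"plan": [0.36,0.12,-0.35,0,0.69,0.23,-0.73,0,1.0,0.33,-1.12,0,1.28,0.43,-1.53,0,1.5,0.51,-1.88,0,1.67,0.56,-2.18,0,1.78,0.6,-2.4,0,1.89,0.64,-2.63,0,1.96,0.66,-2.76,0,1.96,0.66,-2.76,0]}}

```text
time: 7.9
position: [636.2, 182.6, 110.1]
orientation: [-1.837, -2.548, 0.001]
ft_force: [0.1, -3.4, -6.5]
width: 0.126
```

Run:
```python
from st import *
```

```text
7.9 [636.23896215 182.55754345 110.1230614 ] [ 0.06752272 -3.4304879  -6.52824404] 0.12560444794518025
d 15.405778694738146 lat -0.030427549683458288 h 0.012306140184114156
q 2.2687877404080057 (np.float64(15.405778694738146), np.float64(-0.005738828959626213))
```

Emit:
{"op": "carry_out", "data": {"plan": [0.05,0.02,-0.1,0,0.08,0.02,-0.15,0,0.08,0.02,-0.2,0,0.08,0.02,-0.2,0]}}

```text
time: 8.3
position: [636.4, 182.6, 109.9]
orientation: [-1.836, -2.547, 0.004]
ft_force: [-7.5, -5.8, 3.9]
width: 0.126
```

Resting on the stop, since the load has turned upward. Now I open the jaws.

Emit:
{"op": "carry_out", "data": {"plan": [0,0,0,0,0,0,0,0,0,0,0,0,0,0,0,0,0,0,0,0], "claw": 0.3}}

```text
time: 8.8
position: [636.5, 182.8, 110.0]
orientation: [-1.836, -2.548, 0.003]
ft_force: [1.1, 0.3, 0.5]
width: 0.511
```

Emit:
{"op": "carry_out", "data": {"plan": [0,0,2,0,0,0,4,0,0,0,7,0,0,0,10,0,0,-3,12,0,0,-6,12,0,0,-10,12,0,0,-10,12,0]}}

```text
time: 9.6
position: [636.8, 79.2, 230.2]
orientation: [-1.842, -2.544, 0.004]
ft_force: [-0.3, 0.0, -0.7]
width: 0.703
```

Run:
```python
from h import *
for n in('scene','top'):
    f=grab(n);save(f,n+'3.png');np.savez(n+'3.npz',**f)
    if n=='scene': cv2.imwrite('pics/s3c.png',cv2.resize(f['img'][150:310,300:480,::-1],None,fx=4,fy=3.7,interpolation=cv2.INTER_CUBIC))
```

```text
(no output)
```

View pics/s3c.png

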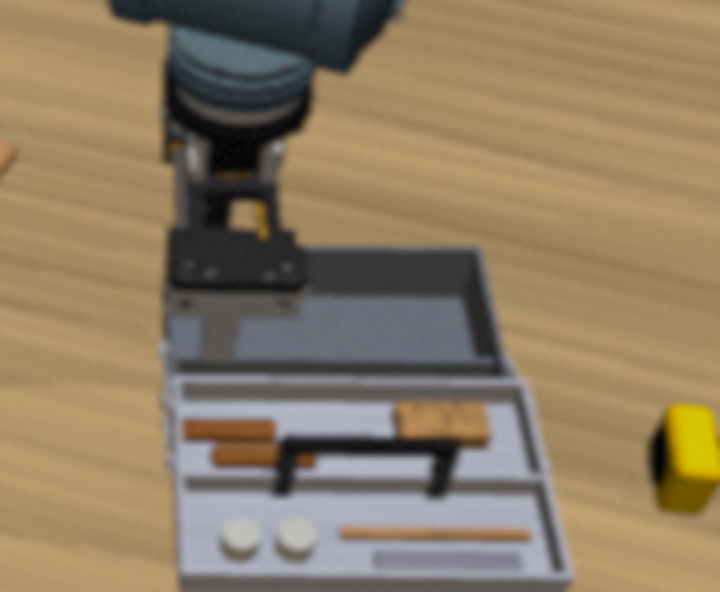

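View pics/top3.png

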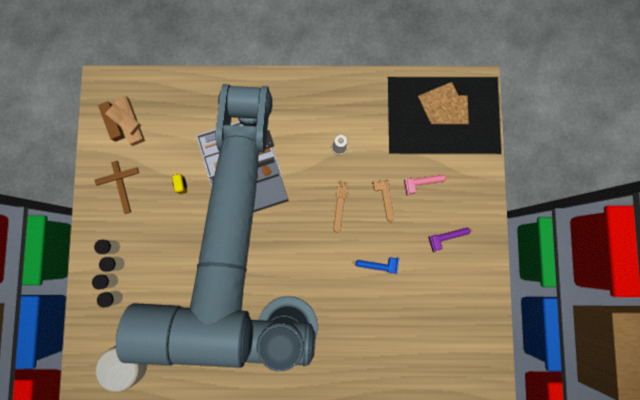

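```bash
cat > leg.py <<'E'
from h import *
from scipy.optimize import minimize
from scipy.ndimage import distance_transform_edt
# template: distance outside shape, 1mm grid in leg frame x -120..100, y -80..100
T=np.zeros((240,240),np.uint8) # idx [y+100, x+130]
T[100-13:100+13,130-88:130+40]=1; T[100-17:100+43,130+30:130+65]=1
sd=distance_transform_edt(T==0)-distance_transform_edt(T==1)
def fit(P2,x0):
    area=T.sum()
    from scipy.ndimage import map_coordinates
    ty,tx=np.nonzero(T);tp=np.stack([tx-130,ty-100],1)[::7]
    from scipy.spatial import cKDTree
    tree=cKDTree(P2)
    def cost(s):
        c,n=np.cos(s[2]),np.sin(s[2]);d=P2-s[:2]
        q=np.stack([c*d[:,0]+n*d[:,1],-n*d[:,0]+c*d[:,1]],1)
        o=np.maximum(map_coordinates(sd,[q[:,1]+100,q[:,0]+130],order=1,mode='nearest'),0)
        w=tp@np.array([[c,n],[-n,c]])+s[:2]
        dd=np.maximum(tree.query(w)[0]-3,0)
        return np.mean(np.minimum(o,10)**2)+np.mean(np.minimum(dd,10)**2)
    return min((minimize(cost,np.array(x0)+e,method='Nelder-Mead') for e in ([0,0,0],[6,3,.05],[-6,-3,-.05])),key=lambda r:r.fun)
E
python3 - <<'E'
from leg import *
v,u=np.mgrid[0:400,0:640]
for n,(a,b,c,d) in dict(top=(365,400,172,228),scene=(220,252,175,225)).items():
    f=dict(np.load(n+'3.npz'));P=cloud(f);s=(u>=a)&(u<b)&(v>=c)&(v<d)
    for lo in(9,14):
        m=s&(P[...,2]>lo)&(P[...,2]<60);p=P[m][:,:2];r=fit(p,[455,-352,.17]);print(n,lo,m.sum(),r.x,r.fun)
        th=r.x[2];q=(p-r.x[:2])@np.array([[np.cos(th),-np.sin(th)],[np.sin(th),np.cos(th)]]);print(q.min(0),q.max(0))
f=dict(np.load('top3.npz'));cv2.imwrite('pics/leg.png',cv2.resize(f['img'][165:235,350:410,::-1],None,fx=8,fy=8,interpolation=cv2.INTER_CUBIC))
E
```

```text
top 9 408 [ 4.61042199e+02 -3.57141476e+02  1.47930284e-01] 4.514868430646431
[-93.81736908 -48.99168758] [66.14220644 79.07217966]
top 14 374 [ 4.61093962e+02 -3.56644217e+02  1.44651542e-01] 0.33057271746415184
[-93.9383655 -15.6839984] [66.06920721 40.08759632]
scene 9 390 [ 4.69541207e+02 -3.55352499e+02  1.46088451e-01] 0.5858993225629262
[-95.45965478 -17.10996436] [65.62235339 41.40608735]
scene 14 353 [ 4.70385599e+02 -3.55174940e+02  1.49258713e-01] 0.3524994756792527
[-95.72523366 -17.35122253] [64.74647507 40.80723699]
```

View pics/leg.png

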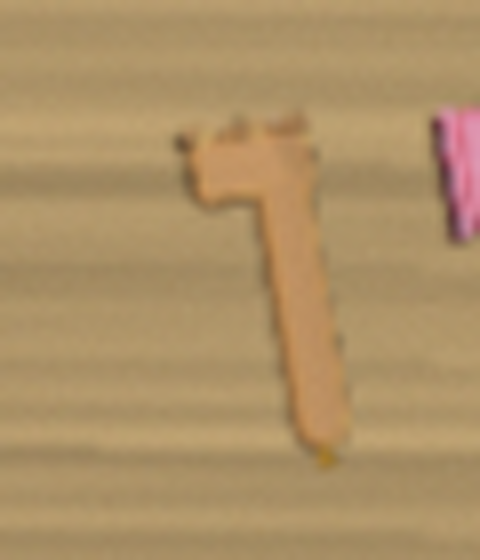

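Emit:
{"op": "carry_out", "data": {"plan": [-1.5,-4.5,0,-0.14,-3,-9,0,-0.28,-5,-13,0,-0.42,-7,-17,0,-0.56,-9,-21,0,-0.7,-11,-25,0,-0.84,-13,-29,0,-0.98,-15,-33,0,-1.12,-16,-37,0,-1.26,-17,-41,0,-1.4]}}

```text
time: 10.7
position: [466.6, -328.1, 230.1]
orientation: [-3.047, -0.756, -0.001]
ft_force: [0.7, 0.4, -0.4]
width: 0.701
```

Run:
```python
from h import *
s=env.sense();y=s['qpos'][0]-s['qpos'][5];print(s['position'],y);print((np.array([464,-356,4])-s['position'])/10,-1.424-y)
```

```text
[ 466.615625   -328.12417927  230.05384386] -1.0836317678248382
[ -0.2615625   -2.78758207 -22.60538439] -0.34036823217516177
```

Emit:
{"op": "carry_out", "data": {"plan": [-0.1,-1,-3,-0.12,-0.2,-2,-7,-0.24,-0.3,-2.8,-11,-0.34,-0.3,-2.8,-15,-0.34,-0.3,-2.8,-17.5,-0.34,-0.3,-2.8,-18.5,-0.34,-0.3,-2.8,-18.5,-0.34]}}

```text
time: 11.4
position: [463.6, -354.7, 43.8]
orientation: [-3.128, -0.232, 0.001]
ft_force: [-0.4, -0.1, 0.4]
width: 0.702
```

Run:
```python
from h import *
s=env.sense();y=s['qpos'][0]-s['qpos'][5];print(s['position'],y)
f=grab('scene');cv2.imwrite('pics/s4c.png',cv2.resize(f['img'][130:240,180:320,::-1],None,fx=5,fy=5,interpolation=cv2.INTER_CUBIC))
```

```text
[ 463.60882563 -354.72304596   43.76613448] -1.4213295323493342
```

View pics/s4c.png

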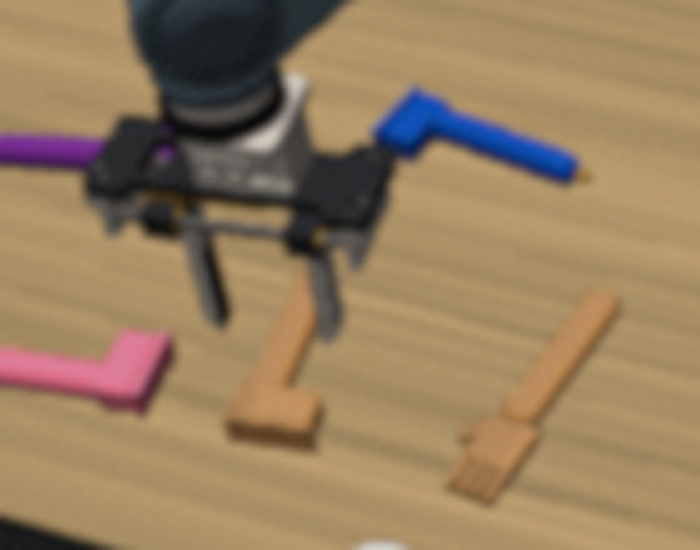

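The two finger tips straddle the shin, at (220,320) and (328,335) with the shin near (280,350). I lower and grip.

Emit:
{"op": "carry_out", "data": {"plan": [0,-0.1,-1,0,0,-0.1,-2,0,0,-0.1,-3,0,0,-0.1,-3.6,0,0,-0.1,-3.9,0,0,-0.1,-3.9,0]}}

```text
time: 12.05
position: [464.1, -356.6, 5.9]
orientation: [-3.13, -0.232, -0.001]
ft_force: [-0.3, 0.3, -0.9]
width: 0.699
```

Emit:
{"op": "carry_out", "data": {"plan": [0,0,0,0,0,0,0,0,0,0,0,0,0,0,0,0,0,0,0,0,0,0,0,0,0,0,0,0], "claw": 1, "grip_force": 30}}

```text
time: 12.75
position: [464.1, -356.6, 6.0]
orientation: [-3.13, -0.232, -0.001]
ft_force: [-0.0, 0.8, -0.0]
width: 0.267
```

Emit:
{"op": "carry_out", "data": {"plan": [0,0,1,0,0,0,3,0,0,0,6,0,0,0,10,0,0,0,14,0,0,0,17,0,0,0,17,0], "grip_force": 35}}

```text
time: 13.45
position: [466.3, -358.9, 182.0]
orientation: [3.128, 0.232, 0.011]
ft_force: [0.6, -0.9, -1.3]
width: 0.266
```

Run:
```python
from h import *
s=env.sense();print(s['ft_force'],s['width'])
f=grab('scene');cv2.imwrite('pics/s5c.png',cv2.resize(f['img'][100:240,150:320,::-1],None,fx=4,fy=4,interpolation=cv2.INTER_CUBIC))
```

```text
[ 0.58942014 -0.85786631 -1.31926777] 0.26602111023376934
```

View pics/s5c.png

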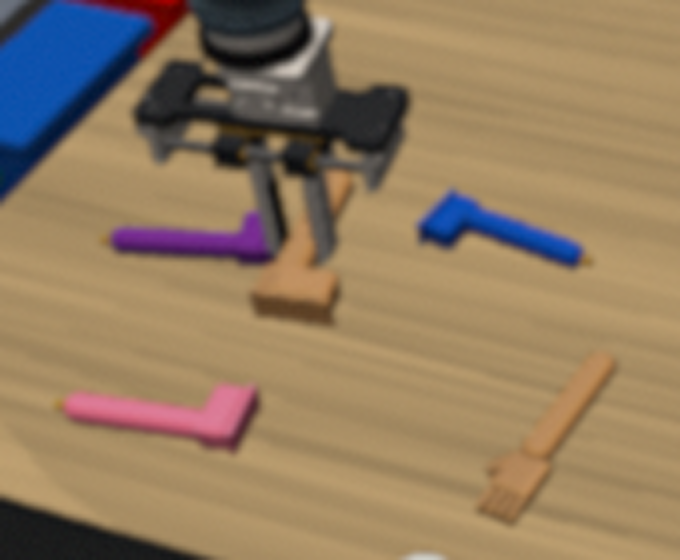

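Emit:
{"op": "carry_out", "data": {"plan": [0,3,0,0.1,0,7,0,0.24,0,11,0,0.38,0,15,0,0.52,0,19,0,0.66,0,23,0,0.8,0,27,0,0.94,0,31,0,1.08,0,35,0,1.2,0,38,0,1.3]}}

```text
time: 14.5
position: [463.1, 24.8, 176.1]
orientation: [-2.344, -2.084, -0.002]
ft_force: [-0.1, 0.5, -3.0]
width: 0.267
```

```bash
cat > tgt.py <<'E'
from h import *
s=env.sense();y=s['qpos'][0]-s['qpos'][5];print(s['position'],y,s['width']);print((np.array([467.1,145.6,10])-s['position'])/10,.324-y)
E
python3 tgt.py
```

```text
[463.07123653  24.77585389 176.05274218] -0.11624151338288975 0.2670203935292209
[  0.40287635  12.08241461 -16.60527422] 0.44024151338288975
```

Emit:
{"op": "carry_out", "data": {"plan": [0.1,3,0,0.14,0.2,6,0,0.28,0.4,9,0,0.42,0.4,11,0,0.44,0.4,12.1,0,0.44,0.4,12.1,0,0.44,0.4,12.1,0,0.44]}}

```text
time: 15.2
position: [466.5, 145.2, 175.1]
orientation: [-1.833, -2.544, 0.002]
ft_force: [-0.0, -0.2, -1.4]
width: 0.265
```

```bash
python3 tgt.py
python3 - <<'E'
from h import *
f=grab('scene');cv2.imwrite('pics/s6c.png',cv2.resize(f['img'][130:300,310:480,::-1],None,fx=3.5,fy=3.5,interpolation=cv2.INTER_CUBIC))
f=grab('top');cv2.imwrite('pics/t6.png',cv2.resize(f['img'][110:260,150:350,::-1],None,fx=3.5,fy=3.5,interpolation=cv2.INTER_CUBIC))
E
```

```text
[466.50814744 145.20036171 175.05437552] 0.3229307151418638 0.2649379607935422
[  0.05918526   0.03996383 -16.50543755] 0.0010692848581362324
```

View pics/s6c.png

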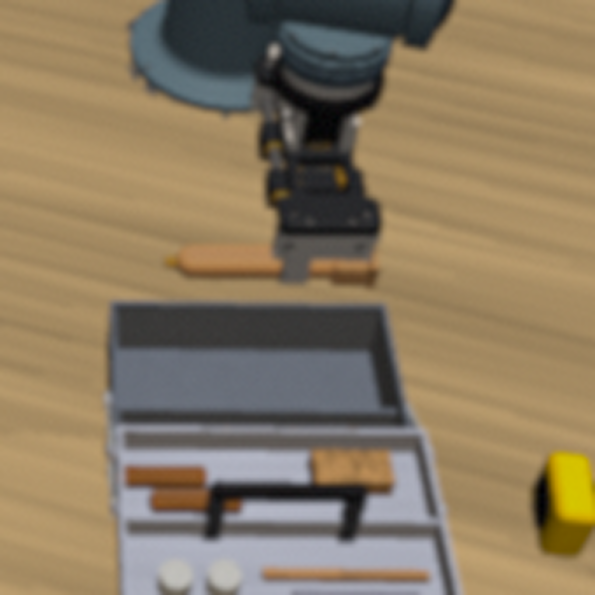

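View pics/t6.png

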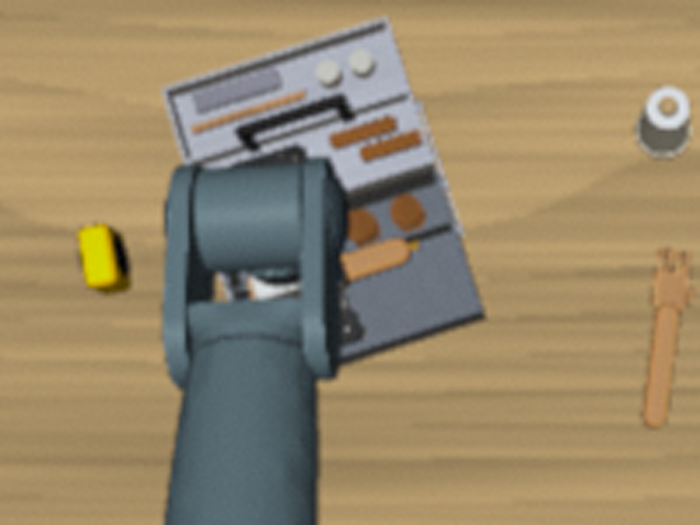

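Emit:
{"op": "carry_out", "data": {"plan": [0.06,0.04,-2,0,0.06,0.04,-4,0,0.06,0.04,-6,0,0.06,0.04,-8,0,0.06,0.04,-10,0,0.06,0.04,-11.5,0,0.06,0.04,-12.5,0,0.06,0.04,-13.5,0,0.06,0.04,-14,0,0.06,0.04,-14,0]}}

```text
time: 16.3
position: [467.3, 145.1, 35.2]
orientation: [-1.835, -2.543, 0.002]
ft_force: [0.3, 0.6, -1.8]
width: 0.265
```

```bash
python3 tgt.py
python3 - <<'E'
from h import *
f=grab('scene');cv2.imwrite('pics/s7c.png',cv2.resize(f['img'][150:280,320:450,::-1],None,fx=4.5,fy=4.5,interpolation=cv2.INTER_CUBIC))
E
```

```text
[467.31709382 145.10753463  35.23703988] 0.3228962137547569 0.26539255575008713
[-0.02170938  0.04924654 -2.52370399] 0.001103786245243099
```

View pics/s7c.png

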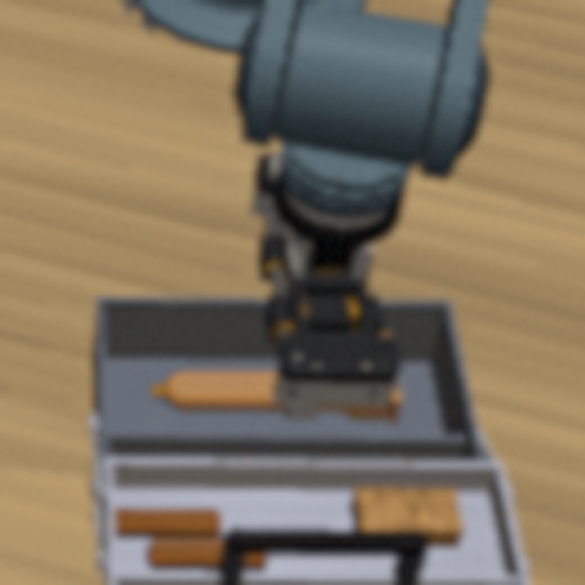

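Inside the bay, clear of the walls. Next I lower it gently.

Emit:
{"op": "carry_out", "data": {"plan": [0,0,-0.5,0,0,0,-1,0,0,0,-1.4,0,0,0,-1.8,0,0,0,-2.1,0,0,0,-2.3,0,0,0,-2.4,0,0,0,-2.4,0]}}

```text
time: 17.15
position: [467.7, 145.2, 11.7]
orientation: [-1.835, -2.543, 0.001]
ft_force: [0.3, -0.8, -2.2]
width: 0.271
```

```bash
python3 tgt.py
```

```text
[467.68734683 145.21706535  11.66546417] 0.32331464820518496 0.2705237602799285
[-0.05873468  0.03829346 -0.16654642] 0.0006853517948150478
```

Emit:
{"op": "carry_out", "data": {"plan": [0,0,-0.1,0,0,0,-0.15,0,0,0,-0.2,0,0,0,-0.2,0]}}

```text
time: 17.55
position: [467.8, 145.2, 10.0]
orientation: [-1.835, -2.543, 0.001]
ft_force: [-1.6, -0.7, 2.9]
width: 0.265
```

Emit:
{"op": "carry_out", "data": {"plan": [0,0,0,0,0,0,0,0,0,0,0,0,0,0,0,0,0,0,0,0], "claw": 0.55}}

```text
time: 18.05
position: [467.8, 145.2, 10.0]
orientation: [-1.835, -2.543, 0.001]
ft_force: [-0.8, -0.4, 0.1]
width: 0.45
```

Emit:
{"op": "carry_out", "data": {"plan": [0,0,0.5,0,0,0,1.5,0,0,0,3,0,0,0,6,0,0,0,10,0,0,0,14,0,-2,-2,18,0,-2,-2,18,0]}}

```text
time: 18.85
position: [450.6, 124.6, 197.5]
orientation: [1.836, 2.543, 0.011]
ft_force: [1.5, -0.3, -0.2]
width: 0.452
```

```bash
python3 tgt.py
python3 - <<'E'
from h import *
f=grab('scene');cv2.imwrite('pics/s8c.png',cv2.resize(f['img'][150:280,320:450,::-1],None,fx=4.5,fy=4.5,interpolation=cv2.INTER_CUBIC))
E
```

```text
[450.61349801 124.56979221 197.54876954] 0.3209391655742319 0.4516337119979624
[  1.6486502    2.10302078 -18.75487695] 0.0030608344257680997
```

View pics/s8c.png

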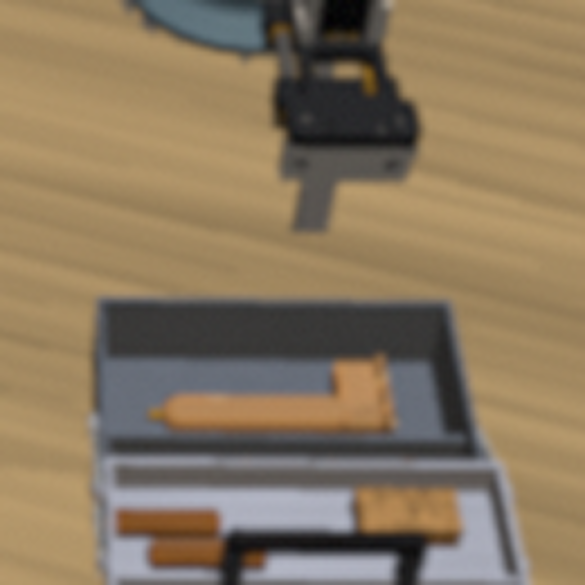

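The leg lies flat on the bay floor, eye at (155,412), boot at (370,400). Next I return to the handle.

Emit:
{"op": "carry_out", "data": {"plan": [4,1,1,0,8,2.5,1,0,12,4,1,0,15,5,1,0,17.5,5.5,0,0,18.6,5.8,-1,0,18.6,5.8,-3,0,18.6,5.8,-3,0], "claw": 0.3}}

```text
time: 19.7
position: [632.9, 182.9, 158.8]
orientation: [-1.836, -2.543, 0.002]
ft_force: [-0.1, -0.1, -0.2]
width: 0.701
```

Run:
```python
from h import *
s=env.sense();y=s['qpos'][0]-s['qpos'][5];print(s['position'],y,s['width']);print((np.array([636.5,182.8,110])-s['position'])/10,.324-y)
f=grab('scene');cv2.imwrite('pics/s9c.png',cv2.resize(f['img'][170:300,320:450,::-1],None,fx=4.5,fy=4.5,interpolation=cv2.INTER_CUBIC))
```

```text
[632.93299019 182.90291164 158.8377761 ] 0.32107052649016427 0.7010347545843458
[ 0.35670098 -0.01029116 -4.88377761] 0.002929473509835745
```

View pics/s9c.png

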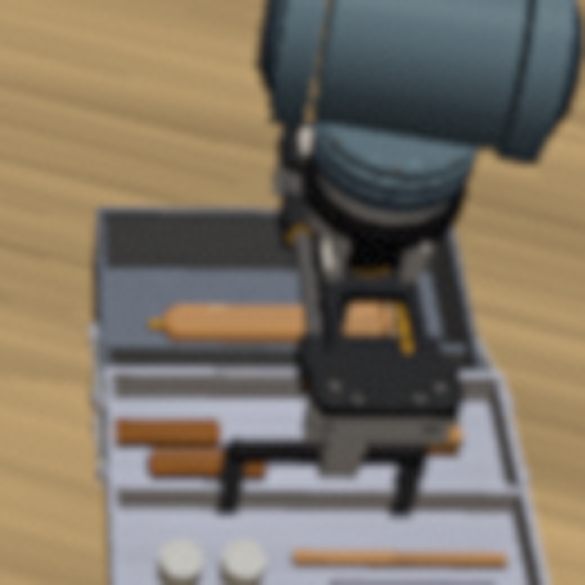

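Emit:
{"op": "carry_out", "data": {"plan": [0.3,0,-1,0,0.35,0,-2,0,0.35,0,-3,0,0.35,0,-4,0,0.35,0,-4.6,0,0.35,0,-4.9,0,0.35,0,-4.9,0]}}

```text
time: 20.45
position: [637.0, 182.9, 111.4]
orientation: [-1.836, -2.544, -0.0]
ft_force: [-0.7, -0.5, -0.3]
width: 0.696
```

Emit:
{"op": "carry_out", "data": {"plan": [0,0,0,0,0,0,0,0,0,0,0,0,0,0,0,0,0,0,0,0,0,0,0,0,0,0,0,0,0,0,0,0,0,0,0,0], "claw": 1, "grip_force": 30}}

```text
time: 21.35
position: [636.3, 182.7, 111.4]
orientation: [-1.836, -2.543, 0.003]
ft_force: [-5.5, -0.6, 2.1]
width: 0.124
```

Run:
```python
from st import *
rows(2.268,2.268-np.array([.03,.08,.15,.23,.31,.39,.47,.55,.6,.6]))
```

```text
21.35 [636.2510492  182.70272827 111.36752931] [-5.48114651 -0.59637122  2.13804361] 0.12438116886691054
d 15.411546628122045 lat -0.017049274454730146 h 0.13675293130517474
q 2.270397294875201 (np.float64(15.411546628122045), np.float64(-0.018144734506263055))
2.238 [-0.11, -0.04, 0.23]
2.188 [-0.3, -0.1, 0.6]
2.118 [-0.59, -0.2, 1.11]
2.038 [-0.97, -0.33, 1.66]
1.958 [-1.39, -0.47, 2.18]
1.878 [-1.84, -0.62, 2.66]
1.798 [-2.34, -0.78, 3.1]
1.718 [-2.86, -0.96, 3.5]
1.668 [-3.2, -1.07, 3.72]
1.668 [-3.2, -1.07, 3.72]
```

Emit:
{"op": "carry_out", "data": {"plan": [-0.1,-0.04,0.23,0,-0.3,-0.1,0.6,0,-0.6,-0.2,1.1,0,-0.97,-0.33,1.66,0,-1.4,-0.47,2.18,0,-1.84,-0.62,2.66,0,-2.34,-0.78,3.1,0,-2.86,-0.96,3.5,0,-3.2,-1.07,3.72,0,-3.2,-1.07,3.72,0]}}

```text
time: 22.35
position: [603.7, 171.9, 148.9]
orientation: [-1.835, -2.543, 0.003]
ft_force: [0.7, -0.0, -4.2]
width: 0.122
```

Run:
```python
from st import *
rows(q,q-np.array([.04,.12,.2,.28,.36,.44,.52,.6,.64,.64]))
```

```text
22.35 [603.72733589 171.88294237 148.92806663] [ 0.65237034 -0.04747303 -4.15582036] 0.12193351545245937
d 11.983937844732068 lat -0.007303934181706939 h 3.89280666330001
q 1.6620790966506527 (np.float64(11.983937844732068), np.float64(3.7466007496602654))
1.622 [-0.28, -0.09, 0.17]
1.542 [-0.86, -0.29, 0.46]
1.462 [-1.46, -0.49, 0.7]
1.382 [-2.08, -0.7, 0.9]
1.302 [-2.71, -0.91, 1.04]
1.222 [-3.35, -1.13, 1.12]
1.142 [-3.99, -1.34, 1.16]
1.062 [-4.64, -1.56, 1.14]
1.022 [-4.96, -1.67, 1.1]
1.022 [-4.96, -1.67, 1.1]
```

Emit:
{"op": "carry_out", "data": {"plan": [-0.28,-0.09,0.17,0,-0.86,-0.29,0.46,0,-1.46,-0.49,0.7,0,-2.08,-0.7,0.9,0,-2.71,-0.91,1.04,0,-3.35,-1.13,1.12,0,-3.99,-1.34,1.16,0,-4.64,-1.56,1.14,0,-4.96,-1.67,1.1,0,-4.96,-1.67,1.1,0]}}

```text
time: 23.35
position: [553.4, 155.1, 159.9]
orientation: [-1.835, -2.542, 0.004]
ft_force: [-0.5, 0.8, -4.2]
width: 0.124
```

Run:
```python
from st import *
rows(q,q-np.array([.04,.12,.2,.28,.36,.44,.52,.58,.6,.6]))
```

```text
23.35 [553.40893137 155.09924356 159.90615631] [-0.52879072  0.77660987 -4.1797207 ] 0.12366813813293737
d 6.6795787854252655 lat 0.003594141532932138 h 4.990615631369957
q 1.0135416971634645 (np.float64(6.6795787854252655), np.float64(4.842906170742))
0.974 [-0.32, -0.11, -0.05]
0.894 [-0.95, -0.32, -0.18]
0.814 [-1.57, -0.53, -0.37]
0.734 [-2.17, -0.73, -0.61]
0.654 [-2.76, -0.93, -0.9]
0.574 [-3.32, -1.11, -1.24]
0.494 [-3.85, -1.29, -1.62]
0.434 [-4.23, -1.42, -1.94]
0.414 [-4.35, -1.46, -2.05]
0.414 [-4.35, -1.46, -2.05]
```

Emit:
{"op": "carry_out", "data": {"plan": [-0.32,-0.11,-0.05,0,-0.95,-0.32,-0.18,0,-1.57,-0.53,-0.37,0,-2.17,-0.73,-0.61,0,-2.76,-0.93,-0.9,0,-3.32,-1.11,-1.24,0,-3.85,-1.29,-1.62,0,-4.23,-1.42,-1.94,0,-4.35,-1.46,-2.05,0,-4.35,-1.46,-2.05,0]}}

```text
time: 24.35
position: [509.3, 140.4, 138.9]
orientation: [-1.835, -2.541, 0.005]
ft_force: [-1.7, 1.7, -5.1]
width: 0.123
```

Run:
```python
from st import *
rows(q,[.35,.29,.23,.17,.12,.08,.05,.02,0,0])
```

```text
24.35 [509.27866118 140.39670887 138.88906496] [-1.73608745  1.73067566 -5.10586877] 0.12284874698133715
d 2.02809217026366 lat 0.014774193031922511 h 2.8889064963714532
q 0.40328680348317714 (np.float64(2.02809217026366), np.float64(2.7344381320291062))
0.35 [-0.31, -0.1, -0.31]
0.29 [-0.64, -0.22, -0.68]
0.23 [-0.95, -0.32, -1.07]
0.17 [-1.24, -0.42, -1.48]
0.12 [-1.46, -0.49, -1.84]
0.08 [-1.63, -0.55, -2.13]
0.05 [-1.74, -0.59, -2.35]
0.02 [-1.85, -0.62, -2.58]
0 [-1.92, -0.65, -2.73]
0 [-1.92, -0.65, -2.73]
```

Emit:
{"op": "carry_out", "data": {"plan": [-0.31,-0.1,-0.31,0,-0.64,-0.22,-0.68,0,-0.95,-0.32,-1.07,0,-1.24,-0.42,-1.48,0,-1.46,-0.49,-1.84,0,-1.63,-0.55,-2.13,0,-1.74,-0.59,-2.35,0,-1.85,-0.62,-2.58,0,-1.92,-0.65,-2.73,0,-1.92,-0.65,-2.73,0]}}

```text
time: 25.35
position: [490.0, 134.0, 111.6]
orientation: [-1.835, -2.541, 0.005]
ft_force: [-1.3, 3.0, -4.7]
width: 0.123
```

Emit:
{"op": "carry_out", "data": {"plan": [-0.03,-0.01,-0.08,0,-0.05,-0.02,-0.15,0,-0.05,-0.02,-0.15,0]}}

```text
time: 25.65
position: [490.0, 134.0, 111.3]
orientation: [-1.835, -2.542, 0.004]
ft_force: [-4.9, 1.9, 3.6]
width: 0.126
```

```bash
python3 -c "from st import *"
```

```text
25.65 [490.04215068 133.96681142 111.33026214] [-4.8521388   1.93732735  3.55799377] 0.12573851656056628
d -0.00017331465800618766 lat 0.017654911748533272 h 0.13302621437190965
q 0.00021553052859468735 (np.float64(-0.00017331465800579648), np.float64(0.0019893436394534114))
```

The tray is home against its stop. I release it and withdraw.

Emit:
{"op": "carry_out", "data": {"plan": [0,0,0,0,0,0,0,0,0,0,0,0,0,0,0,0,0,0,0,0,0,0,0,0], "claw": 0.3}}

```text
time: 26.25
position: [490.1, 133.9, 111.3]
orientation: [-1.835, -2.542, 0.004]
ft_force: [-0.6, -0.4, 0.3]
width: 0.599
```

Emit:
{"op": "carry_out", "data": {"plan": [0,0,1,0,0,0,3,0,0,0,6,0,0,0,10,0,-1,-3,13,0,-2,-7,14,0,-3,-11,14,0,-4,-15,14,0,-5,-19,14,0,-5,-19,14,0]}}

```text
time: 27.25
position: [439.5, -59.6, 252.2]
orientation: [-1.844, -2.538, 0.005]
ft_force: [0.9, 0.2, 0.2]
width: 0.703
```

Run:
```python
from h import *
def rect(P,m): return [np.round(t,1) for t in cv2.minAreaRect(P[m][:,:2].astype(np.float32))]
for n in('scene','top'):
    f=grab(n);save(f,n+'9.png');P=cloud(f);v,u=np.mgrid[0:400,0:640]
    a,b,c,d=dict(top=(200,300,145,230),scene=(330,440,200,280))[n]
    z=P[...,2];s=(u>=a)&(u<b)&(v>=c)&(v<d);m=s&(z>115)&(z<145)
    print(n,rect(P,m),z[m].mean(),rect(P,s&(z>85)&(z<103)))
s=env.sense();print(s['time'],s['ft_force'],s['position'])
```

```text
scene [array([493.1, 136.8]), array([ 14.4, 111.6]), np.float64(17.7)] 129.28637075001848 [array([491. , 136.8]), array([162.8, 247. ]), np.float64(18.2)]
top [array([487. , 137.8]), array([ 14. , 111.6]), np.float64(18.4)] 134.34819418956056 [array([487.1, 138. ]), array([159.7, 249.5]), np.float64(18.3)]
27.35 [-0.68947675  0.31894804 -0.46903497] [440.099921   -56.61936721 251.94169689]
```

View pics/scene9.png

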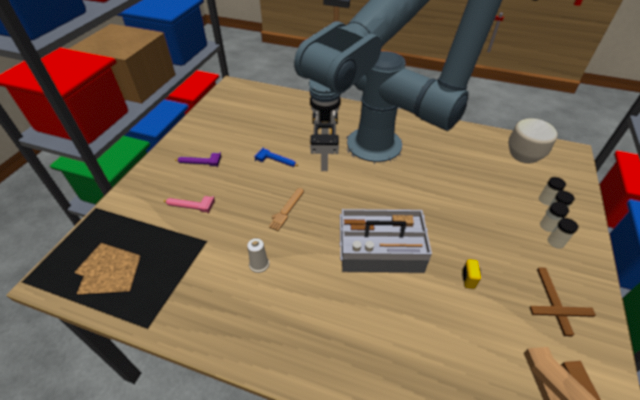

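The tray is closed, with its handle where it was at the start. The cone (258,255), the forearm (288,208) and the tape (472,273) have not moved, and the gripper is clear. I hand the job in.

```bash
python3 -c "
from h import env
print(env.finish_job())"
```

```text
the job is handed in; nothing more can be done
None
```

The leg is in the near bay under the closed tray, and I handed the job in at about 27 s of the 72 s allowed. `env.finish_job()` gives no verdict, so this rests on my own checks.

**What I did:** I swung the tray open by its handle along its arc at about 0.8 rad/s, slower near the stops. It ended at q ≈ 2.27, and I let go. I gripped the leg across the shin, laid it flat in the bay with the boot towards +y and the toe towards the robot, and opened the jaws only part way to clear the divider. Then I swung the tray back until it pressed on its stop at q ≈ 0.000, let go and withdrew.

**Last checks:**
- **Tray:** both cameras put the closed handle within about 1 mm of where it started.
- **Leg:** after I let go, and before closing, the scene view showed it flat on the bay floor. I could not see it once the tray was closed.
- **Other items:** the forearm, thread cone and tape measure look unmoved in the final picture. I did not measure them again.
- **Gripper:** it was clear of everything, with no contact force beyond sensor noise.

**Disagreement:** the two cameras differed by 5–10 mm along x. I allowed for this using the handle position the gripper itself confirmed. On the second grasp the gripper held the handle about 1.4 mm higher than on the first, which made no difference.

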